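# Set the pot thermometer to its mark

## Task

The pepper mill is crowding the clamp of the thermometer stand: set it down upright in the seasoning tray beside the oil and the salt. Then take the clamp lightly between the fingers, by its orange cam lever and its black finger rest, raise the thermometer arm up the post until the top of its carriage is level with the lower edge of the red ring, and, holding it at that mark, squeeze the cam lever fully shut. Finish while still holding: keep the clamp gripped with the lever shut and the arm at the mark, and leave everything else where it stands.

Things in the scene. Friction and masses are not known exactly. Their poses are not given: they have to be found in the camera images.
- mill: Pepper mill, dark wood, loose, 203 mm tall plus a steel knob to 215 mm, about 0.24 kg. Origin at the centre of its underside, z up. Foot 54 mm across; plain round head 44 mm across from 160 to 195 mm above its foot, the part to grip. It stands close beside the open cam lever, in the way of a hand coming down over the clamp.
- tray: Seasoning tray of brown wood, fixed, 300 mm (its x) by 130 mm (its y), rim 22 mm high, walls 5 mm, inner floor 5 mm above its origin (centre of its underside). Oil and salt stand about 20 and 100 mm from its centre towards +x, in either order; the -x end is empty: the middle of the free place is 85 mm from the centre towards -x.
- oil: Oil bottle, green glass, 60 mm across, 150 mm tall, standing in the tray. Origin at the centre of its underside.
- salt: Salt jar, white, 60 mm across, 90 mm tall, standing in the tray. Origin at the centre of its underside.
- stand: Thermometer stand, fixed: dark base plate 120 by 110 by 14 mm and an upright steel post 18 mm across, its cap reaching 232 mm above the table. Origin at the post's axis on the table. Its -x side is where the clamp's two grips stick out, roughly towards the robot; the arm reaches out to its +y.
- mark (a point): The length mark: lower edge of the red ring (25 mm across, 5 mm high) on the post, on the post's axis, 185 to 213 mm above the table. The ring stays where it is; the carriage does not push it.
- carriage: The sliding leg: black bush, 32 mm across, 50 mm tall, on the post (90 mm of travel), with an arm to +y carrying a dial thermometer whose probe hangs in the pot; with the clamp about 0.25 kg. Origin on the post's axis at the bush's underside, 85 mm above the table at the start (its lower stop). Lever open: slides freely and sinks to the stop when let go. Lever fully shut: clamped.
- carriage_top (a point): Centre of the carriage's top face (silver rim), on the post's axis, 50 mm above the carriage's origin. This is what is brought level with the mark.
- rest_grip (a point): Middle of the clamp's black finger rest: upright round bar 12 mm across, 34 mm tall, 75 mm from the post's axis, 25 mm above the carriage's underside. It is rigid with the clamp collar, which turns easily about the post (half a radian either way), so the two grips centre themselves between closing fingers.
- lever_grip (a point): Middle of the cam lever's orange grip: upright round bar 12 mm across, 34 mm tall, level with the finger rest. The lever turns in the level plane about an upright pin 50 mm away. Over both grips the clamp is 54 mm wide open, 30 mm shut. The lever stays put up to about 9 N (lift with a grip of 5 to 7 N), takes about 17 N to shut fully (squeeze with 20 to 25 N) and stays where it is left.
- cam_lever (a joint): Angle of the cam lever: about 0 (to 0.05) open as found, 0.50 fully shut against its stop.
- pot: Red enamelled pot, empty, 190 mm across, 105 mm tall, two side handles, under the thermometer. Origin at the centre of its underside.
- pot_lid: Red pot lid with steel knob, 196 mm across, lying on the hob. Origin at the centre of its underside.
- wood_spatula: Wooden spatula, 280 mm, lying on a white spoon rest; origin at its middle.
- bowl: Blue bowl, 120 mm across, 55 mm tall, on the cutting board. Origin at the centre of its underside.
- mug: White mug, 80 mm across, 90 mm tall, standing near the robot. Origin at the centre of its underside.
Things that resemble listed ones, but are neither listed nor needed, are in the scene too. Leave any blue, purple or turquoise look-alike of the mill alone.

How it is judged:
By the outcome, as a careful person would: the job done as asked, in the order asked, and still so for the second after the job is handed in, while the arm keeps its last pose, push and grip.
It also fails if it takes over 50 s, if anything falls off the work surface, if the arm or the gripper's body presses on something with over 40 N, if the wrist force passes 120 N, or if a joint passes its speed limit or range.

## Robot

A 7-joint arm with a two-finger parallel gripper is mounted at the origin on the work surface. World frame = base frame: x ahead of the robot, y to its left, z up, the work surface at z = 0. Lengths are in m, angles in rad, forces in N, time in s.
With the tool pointing down it reaches from about 0.425 to 0.875 m from the base axis. Payload 8.4 kg.
Tool frame: the origin (TCP) lies on the centre line of the jaws, within the pads' length; the fingertips stand robot.tip_extent ahead of it and the grasp point (between the pads) lies 3 mm ahead of it (robot.tip_extent is the distance from the TCP to the fingertips, in m); z points along the fingers, y is the line along which they close (so a half turn about z gives the same grasp; the last joint's range is limited). The gripper opens to 87 mm and grips with 3 to 60 N. Pads are 19 mm wide; open, the fingers measure 117 mm over their backs; the gripper's body (75 mm by 190 mm) begins 51 mm behind the grasp point.
Start: joints at [-1.416, 0.333, 0.04, 1.465, -0.013, 1.343, -0.059], TCP at [0.163, 0.629, 0.245] pointing down, gripper open.
Joint ranges: [-2.58, 2.58], [-0.38, 2.09], [-1.3, 1.39], [0.25, 2.4], [-1.5, 4.64], [0.08, 2.09], [-2.65, 2.65]. Speed limits (rad/s): [2.22, 2.22, 2.79, 2.79, 3.14, 3.14, 3.14].

## Interface

Orientations are given as a rotation vector (axis times angle).
In Python, from cell import sensors, vision, hand_in, robot gives the robot as it stands.
- The arm moves only by the tool move_arm, never from a script. Its argument "commands" is a list of rows, each an object of numbers: "rx", "ry", "rz": the turn, a rotation vector about the tool's x, y, z in rad; "x", "y", "z": the shift along the tool's x, y, z in m; "claw": the closure, from -1 (fully open) to 1 (shut). A call has 1 to 10 rows; each row shifts and turns the commanded pose from where the row before left it, along the tool's axes as they then stand; what a row does not reach is not made up. A row lasts 1/8 s, in which the tool goes at most 62.5 mm and 10.7 degrees, less where a joint would pass 70% of its speed; a pose out of reach is approached as far as the arm can. A call is refused whole if a number of a shift passes 0.0625 or a number of a turn 0.188, either way. A call with a gripper value outside its range is refused whole. The fingers move at their own pace and stop on an object; the grip force is fixed at half the most. Time passes only in rows, so rows that do not move let the fingers close. It gives the time, the measured TCP pose, the force, the opening and the grip force at its end, in the units of the state.
- sensors.get_obs(): the state, without advancing time (a new reading comes with each control period).
- vision.get_image(name): name is "side" or "top"; returns a dict with "img" (400x640x3 uint8, red, green, blue), "intrinsics" (3x3 intrinsics, pixels), "rvec" (rotation vector, rad) and "tvec" (3), from world to camera coordinates, as OpenCV has them. Camera axes: x right, y down, z forward; pixel columns grow to the right and rows downward; lengths in m; the calibration is good to about 2 mm. A picture is of the moment at which its call begins. There is no depth.
- hand_in(): hands the job in; it is judged then, once.
The state is a dict: "clock": time; "qpos": joint angles; "qd": joint speeds; "joint_torque": joint torques, N m; "tool_pos": TCP position; "ee_rot": TCP orientation; "ft_force": force on the tool from outside, world axes, zero at the start; "torque": the same for the moment, N m; "finger_gap": opening from 0.0 (shut) to 1.0 (fully open); "grasp_force": force on a finger pad.
Only numpy, scipy, OpenCV 4.12 (cv2) and the standard library are available. Lean on these libraries where they do the work, as an engineer would, in place of code of your own. Each camera call takes 0.05 s, during which the arm holds its last target. There are 200 camera calls.

## Working session

There is one attempt and no reset: what is moved stays moved. The work goes in short steps, Python scripts to look and compute and a tool call to move; the robot and the scene stay as the last step left them, time stands still between calls to the robot, and variables do not carry over. Pictures are saved under pics/ and viewed, at most 10 in all, crops included, and the job is handed in when it is done.

Besides the shell and the picture viewer there is one more tool, called after ">>>" as name(argument=value, ...), one argument or row to a line, values as JSON. move_arm: Moves the arm, as the interface text tells. Its arguments: {"type":"object","properties":{"commands":{"type":"array"}},"required":["commands"]}

```bash
ls; mkdir -p pics; cat > h.py <<'E'
import numpy as np, cv2
from cell import sensors, vision, hand_in, robot
def cam(n):
    d=vision.get_image(n); R=cv2.Rodrigues(np.array(d["rvec"],float))[0]
    return dict(img=d["img"],K=np.array(d["intrinsics"]),R=R,t=np.array(d["tvec"],float).ravel(),rv=np.array(d["rvec"],float))
def ray(c,u,v):
    o=-c["R"].T@c["t"]; d=c["R"].T@np.linalg.solve(c["K"],[u,v,1.0]); return o,d/np.linalg.norm(d)
def onz(c,u,v,z):
    o,d=ray(c,u,v); return o+d*(z-o[2])/d[2]
def proj(c,p):
    return cv2.projectPoints(np.array(p,float).reshape(-1,1,3),c["rv"],c["t"],c["K"],None)[0].reshape(-1,2)
def tri(c1,p1,c2,p2):
    o1,d1=ray(c1,*p1);o2,d2=ray(c2,*p2)
    s=np.linalg.lstsq(np.c_[d1,-d2],o2-o1,rcond=None)[0]
    a,b=o1+s[0]*d1,o2+s[1]*d2; return (a+b)/2,np.linalg.norm(a-b)
def save(img,name,crop=None,s=1):
    if crop: x0,y0,x1,y1=crop; img=img[y0:y1,x0:x1]
    cv2.imwrite("pics/"+name,cv2.resize(img[:,:,::-1],None,fx=s,fy=s,interpolation=cv2.INTER_CUBIC))
E
python3 - <<'E'
from h import *
for n in("side","top"):
    c=cam(n); save(c["img"],n+"0.png",s=1.25); print(n,-c["R"].T@c["t"],c["R"][2])
print(sensors.get_obs(),robot.tip_extent)
E
```

```text
pics
side [ 0.12403897 -0.72902674  0.97535735] [ 0.32577778  0.64421554 -0.69199362]
top [0.33425256 0.06680099 1.55414957] [ 0.13281181 -0.0048595  -0.99112936]
{'clock': 0.1, 'qpos': array([-1.41619846,  0.33384185,  0.0398844 ,  1.46618924, -0.01339761,
        1.34328907, -0.05851572]), 'qd': array([ 3.67561595e-05, -1.15465750e-03,  6.25746985e-04, -9.77752910e-04,
       -9.56283806e-04,  1.07093053e-03, -1.14538424e-03]), 'joint_torque': array([ 4.14466514e-03, -6.57807899e+01,  1.34011891e+00, -4.04708469e+01,
       -5.97888418e-02,  4.07961512e-02,  7.16852310e-05]), 'tool_pos': array([0.1631352 , 0.62878994, 0.24374417]), 'ee_rot': array([-3.97649609e-01, -3.11624131e+00,  2.29204546e-03]), 'ft_force': array([-0.32185974,  0.81024102,  0.68747075]), 'torque': array([-0.0320303 ,  0.00825406, -0.00018388]), 'grasp_force': 0.0, 'finger_gap': 0.995839383303766} 0.022
```

View pics/side0.png

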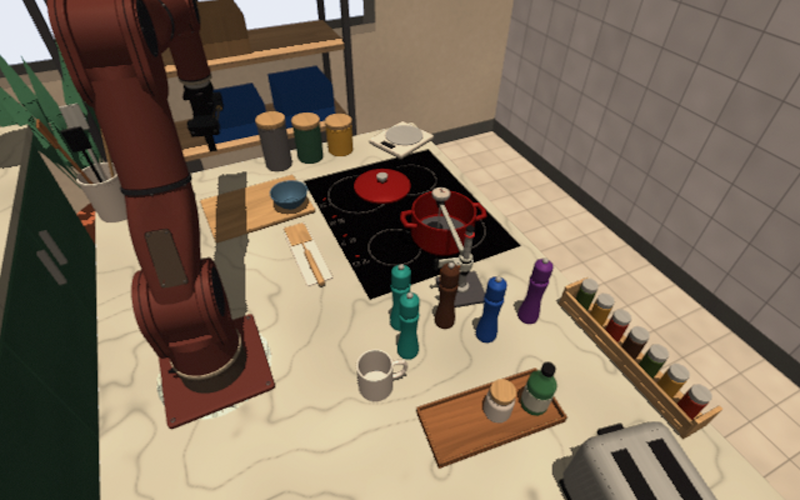

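View pics/top0.png

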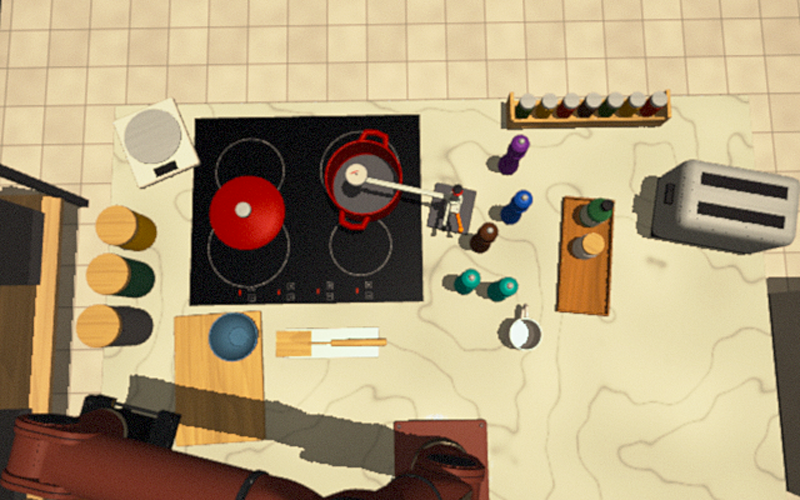

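The side view has the brown mill at about (358,236) px and the clamp and post at (368,210). The top view has the brown mill's head at (390,186), the post at about (365,155), the orange lever at (368,172), and the tray at (468,205) with its empty end at (465,237).
Things that could be taken for the mill (top px): brown (389,189), teal (374,224) and (402,231), blue (414,165), purple (413,122). The description says dark wood, so I choose brown and check it in a close crop.

```bash
python3 - <<'E'
from h import *
s=cam("side");t=cam("top")
a=cv2.resize(s["img"][165:275,330:430],None,fx=4,fy=4,interpolation=cv2.INTER_CUBIC)
b=cv2.resize(t["img"][125:235,330:430],None,fx=4,fy=4,interpolation=cv2.INTER_CUBIC)
cv2.imwrite("pics/crop1.png",np.hstack([a,b])[:,:,::-1])
E
```

```text
(no output)
```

View pics/crop1.png

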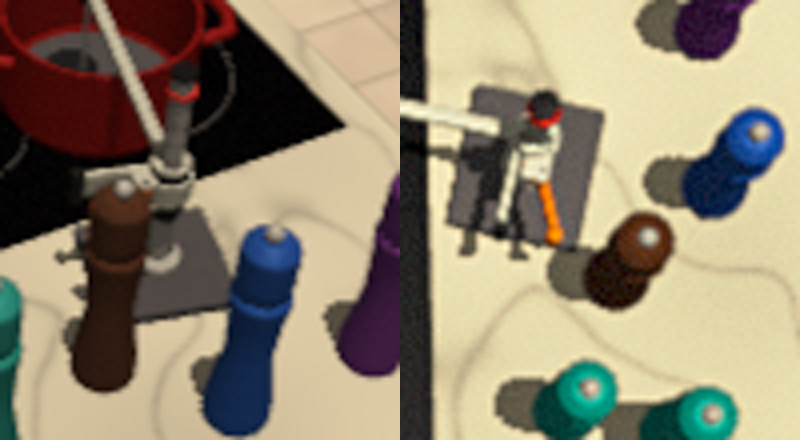

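The crop shows the brown mill with its knob at side (361,212) and top (392.2,184.2). The orange lever tip is at top (368.8,184), close to the mill. The cap is at top (366,151), and the red ring is at side (376,188).

```bash
cat >> h.py <<'E'
def blob(m,minA=3):
    n,l,s,ce=cv2.connectedComponentsWithStats(m.astype(np.uint8)); 
    return [(tuple(ce[i].round(1)),tuple(s[i])) for i in range(1,n) if s[i][4]>=minA]
E
python3 - <<'E'
from h import *
np.set_printoptions(precision=4,suppress=True)
s=cam("side");t=cam("top")
print("knob",tri(s,(361,212),t,(392.25,184.25)), onz(t,392.25,184.25,.213),onz(s,361,212,.213))
print("cap",onz(t,366.25,151.25,.232))
for u,v in [(475,85),(603,110),(580,247),(450,222)]: print("base",onz(t,330+(u-400)/4,125+v/4,.014)[:2])
for n,c in (("side",s),("top",t)):
    h=cv2.cvtColor(c["img"],cv2.COLOR_RGB2HSV).astype(int)
    x0,y0,x1,y1=(355,170,400,230) if n=="side" else (350,140,385,195)
    H=h[y0:y1,x0:x1]
    red=((H[...,0]<4)|(H[...,0]>172))&(H[...,1]>150)&(H[...,2]>70)
    ora=(H[...,0]>=5)&(H[...,0]<18)&(H[...,1]>170)&(H[...,2]>130)
    print(n,x0,y0,"red",blob(red),"ora",blob(ora))
h=cv2.cvtColor(t["img"],cv2.COLOR_RGB2HSV).astype(int)
m=((h[...,0]>5)&(h[...,0]<16)&(h[...,1]>120)&(h[...,2]>60)); m[:, :440]=0;m[:,500:]=0;m[:150]=0;m[260:]=0
m=cv2.morphologyEx(m.astype(np.uint8),cv2.MORPH_CLOSE,np.ones((9,9)))
cs=max(cv2.findContours(m,0,2)[0],key=cv2.contourArea); r=cv2.minAreaRect(cs);print(r)
for p in cv2.boxPoints(r): print("tray",onz(t,*p,.022)[:2])
E
```

```text
knob (array([ 0.5558, -0.1159,  0.2112]), np.float64(0.0013852944406122134)) [ 0.5549 -0.1154  0.213 ] [ 0.5555 -0.1175  0.213 ]
cap [ 0.6464 -0.0436  0.232 ]
base [ 0.7156 -0.0054]
base [ 0.6928 -0.1089]
base [ 0.5805 -0.0866]
base [0.6029 0.0176]
side 355 170 red [((np.float64(19.9), np.float64(5.6)), (np.int32(5), np.int32(0), np.int32(29), np.int32(15), np.int32(110))), ((np.float64(1.0), np.float64(14.5)), (np.int32(0), np.int32(14), np.int32(3), np.int32(2), np.int32(6))), ((np.float64(20.2), np.float64(18.1)), (np.int32(16), np.int32(16), np.int32(9), np.int32(5), np.int32(24)))] ora []
top 350 140 red [((np.float64(16.2), np.float64(14.5)), (np.int32(13), np.int32(12), np.int32(7), np.int32(5), np.int32(15)))] ora [((np.float64(17.2), np.float64(37.9)), (np.int32(15), np.int32(31), np.int32(6), np.int32(15), np.int32(40)))]
((468.4755859375, 204.4092559814453), (41.92579650878906, 93.4061050415039), 3.4064435958862305)
tray [ 0.3741 -0.2991]
tray [ 0.6733 -0.3323]
tray [ 0.6625 -0.4671]
tray [ 0.3637 -0.4304]
```

```bash
cat >> h.py <<'E'
def delta(pos,th=None):
    o=sensors.get_obs(); R=cv2.Rodrigues(o["ee_rot"])[0]
    d=R.T@(np.array(pos)-o["tool_pos"]); h=np.arctan2(R[1,1],R[0,1])
    print("at",o["tool_pos"].round(4),"heading",round(h,3),"tool shift",d.round(4),"rz",None if th is None else round(h-th,3))
    return d
E
python3 - <<'E'
from h import *
np.set_printoptions(precision=4,suppress=True)
t=cam("top")
for n,u,v in [("teal1",586,386),("teal2",711,414),("blue",760,130)]: print(n,onz(t,330+(u-400)/4,125+v/4,.213)[:2])
print("lever end",onz(t,368.75,184,.127)[:2],"rest",onz(t,356,182,.127)[:2])
delta((.5,.35,.34)); delta((.5555,-.1165,.34))
E
```

```text
teal1 [ 0.4509 -0.0678]
teal2 [ 0.4298 -0.1538]
blue [ 0.6299 -0.1967]
lever end [ 0.5711 -0.0569] rest [ 0.5779 -0.019 ]
at [0.1631 0.6291 0.2444] heading 1.317 tool shift [-0.3961 -0.1856 -0.0956] rz None
at [0.1631 0.6291 0.2444] heading 1.317 tool shift [-0.567  -0.6232 -0.0954] rz None
```

>>> move_arm(
  commands=[
    {"x": -0.05, "y": -0.022, "z": -0.02, "claw": -1},
    {"x": -0.05, "y": -0.022, "z": -0.02},
    {"x": -0.05, "y": -0.022, "z": -0.02},
    {"x": -0.05, "y": -0.022, "z": -0.02},
    {"x": -0.05, "y": -0.022, "z": -0.015},
    {"x": -0.05, "y": -0.025},
    {"x": -0.05, "y": -0.025},
    {"x": -0.05, "y": -0.025},
    {"x": -0.02, "y": -0.05},
    {"x": -0.02, "y": -0.05},
  ],
)

```text
validation failed for argument at $.co...
```

```bash
python3 - <<'E'
from h import *
delta((.5555,-.1165,.34))
E
```

```text
at [0.1631 0.6291 0.2444] heading 1.317 tool shift [-0.567  -0.6232 -0.0954] rz None
```

>>> move_arm(
  commands=[
    {"rx": 0, "ry": 0, "rz": 0, "x": -0.05, "y": -0.022, "z": -0.02, "claw": -1},
    {"rx": 0, "ry": 0, "rz": 0, "x": -0.05, "y": -0.022, "z": -0.02, "claw": -1},
    {"rx": 0, "ry": 0, "rz": 0, "x": -0.05, "y": -0.022, "z": -0.02, "claw": -1},
    {"rx": 0, "ry": 0, "rz": 0, "x": -0.05, "y": -0.022, "z": -0.02, "claw": -1},
    {"rx": 0, "ry": 0, "rz": 0, "x": -0.05, "y": -0.022, "z": -0.015, "claw": -1},
    {"rx": 0, "ry": 0, "rz": 0, "x": -0.05, "y": -0.025, "z": 0, "claw": -1},
    {"rx": 0, "ry": 0, "rz": 0, "x": -0.05, "y": -0.025, "z": 0, "claw": -1},
    {"rx": 0, "ry": 0, "rz": 0, "x": -0.05, "y": -0.025, "z": 0, "claw": -1},
    {"rx": 0, "ry": 0, "rz": 0, "x": -0.02, "y": -0.05, "z": 0, "claw": -1},
    {"rx": 0, "ry": 0, "rz": 0, "x": -0.02, "y": -0.05, "z": 0, "claw": -1},
  ],
)

```text
clock: 1.6
tool_pos: [0.518, 0.2409, 0.3393]
ee_rot: [-0.398, -3.116, 0.001]
ft_force: [0.5, -0.6, 0.3]
finger_gap: 1.001
grasp_force: 0.0
```

```bash
python3 - <<'E'
from h import *
delta((.5555,-.1165,.34))
E
```

```text
at [0.518  0.2409 0.3393] heading 1.316 tool shift [-0.1262 -0.3365 -0.0006] rz None
```

>>> move_arm(
  commands=[
    {"rx": 0, "ry": 0, "rz": 0, "x": -0.018, "y": -0.048, "z": 0, "claw": -1},
    {"rx": 0, "ry": 0, "rz": 0, "x": -0.018, "y": -0.048, "z": 0, "claw": -1},
    {"rx": 0, "ry": 0, "rz": 0, "x": -0.018, "y": -0.048, "z": 0, "claw": -1},
    {"rx": 0, "ry": 0, "rz": 0, "x": -0.018, "y": -0.048, "z": 0, "claw": -1},
    {"rx": 0, "ry": 0, "rz": 0, "x": -0.018, "y": -0.048, "z": 0, "claw": -1},
    {"rx": 0, "ry": 0, "rz": 0, "x": -0.018, "y": -0.048, "z": 0, "claw": -1},
    {"rx": 0, "ry": 0, "rz": 0, "x": -0.018, "y": -0.048, "z": 0.02, "claw": -1},
    {"rx": 0, "ry": 0, "rz": 0, "x": 0, "y": 0, "z": 0.04, "claw": -1},
    {"rx": 0, "ry": 0, "rz": 0, "x": 0, "y": 0, "z": 0.02, "claw": -1},
    {"rx": 0, "ry": 0, "rz": 0, "x": 0, "y": 0, "z": 0, "claw": -1},
  ],
)

```text
clock: 2.85
tool_pos: [0.5543, -0.1139, 0.2584]
ee_rot: [-0.397, -3.114, 0.0]
ft_force: [-0.9, -0.2, 1.0]
finger_gap: 1.001
grasp_force: 0.0
```

```bash
python3 - <<'E'
from h import *
delta((.5555,-.1165,.183))
s=cam("side");save(s["img"],"c2.png",(300,130,460,270),5)
E
```

```text
at [ 0.5543 -0.1139  0.2584] heading 1.317 tool shift [-0.002  -0.0021  0.0754] rz None
```

View pics/c2.png

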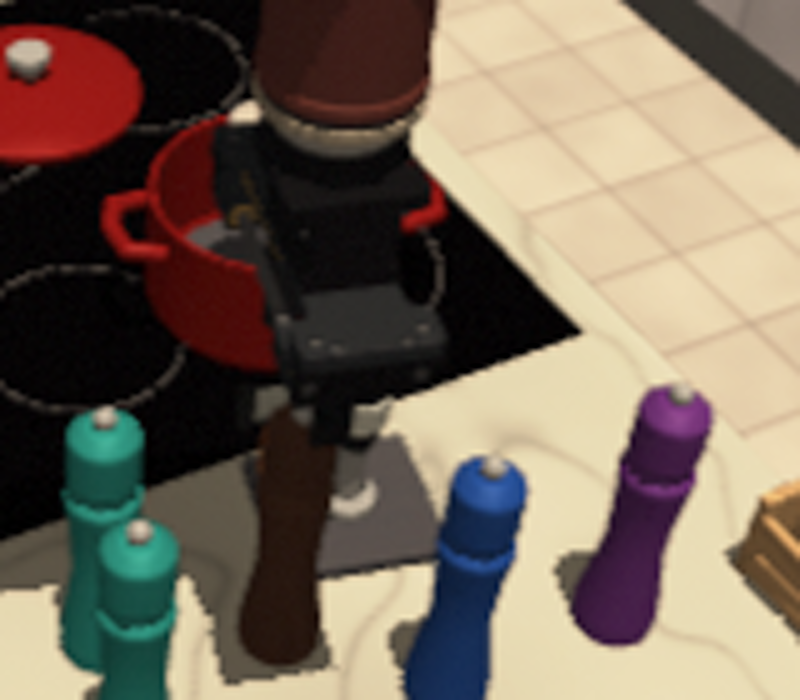

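The fingers straddle the mill head, and the neighbouring mills are clear. I'll descend and grip.

>>> move_arm(
  commands=[
    {"rx": 0, "ry": 0, "rz": 0, "x": -0.002, "y": -0.002, "z": 0.02, "claw": -1},
    {"rx": 0, "ry": 0, "rz": 0, "x": 0, "y": 0, "z": 0.02, "claw": -1},
    {"rx": 0, "ry": 0, "rz": 0, "x": 0, "y": 0, "z": 0.02, "claw": -1},
    {"rx": 0, "ry": 0, "rz": 0, "x": 0, "y": 0, "z": 0.015, "claw": -1},
    {"rx": 0, "ry": 0, "rz": 0, "x": 0, "y": 0, "z": 0, "claw": -0.3},
    {"rx": 0, "ry": 0, "rz": 0, "x": 0, "y": 0, "z": 0, "claw": 0},
    {"rx": 0, "ry": 0, "rz": 0, "x": 0, "y": 0, "z": 0, "claw": 0.05},
    {"rx": 0, "ry": 0, "rz": 0, "x": 0, "y": 0, "z": 0, "claw": 0.05},
    {"rx": 0, "ry": 0, "rz": 0, "x": 0, "y": 0, "z": 0, "claw": 0.05},
  ],
)

```text
clock: 4.03
tool_pos: [0.5567, -0.1165, 0.1848]
ee_rot: [0.398, 3.116, 0.0]
ft_force: [-0.2, 0.2, 0.4]
finger_gap: 0.53
grasp_force: 0.2
```

>>> move_arm(
  commands=[
    {"rx": 0, "ry": 0, "rz": 0, "x": 0, "y": 0, "z": 0, "claw": 0.05},
    {"rx": 0, "ry": 0, "rz": 0, "x": 0, "y": 0, "z": 0, "claw": 0.05},
  ],
)

```text
clock: 4.28
tool_pos: [0.5568, -0.1163, 0.1848]
ee_rot: [0.397, 3.116, 0.001]
ft_force: [0.7, 0.9, 1.7]
finger_gap: 0.498
grasp_force: 30.0
```

>>> move_arm(
  commands=[
    {"rx": 0, "ry": 0, "rz": 0, "x": 0, "y": 0, "z": -0.015, "claw": 0.3},
    {"rx": 0, "ry": 0, "rz": 0, "x": 0, "y": 0, "z": -0.025, "claw": 0.3},
    {"rx": 0, "ry": 0, "rz": 0, "x": 0, "y": 0, "z": -0.03, "claw": 0.3},
    {"rx": 0, "ry": 0, "rz": 0, "x": 0.004, "y": -0.02, "z": 0, "claw": 0.3},
    {"rx": 0, "ry": 0, "rz": 0, "x": 0.009, "y": -0.046, "z": 0, "claw": 0.3},
    {"rx": 0, "ry": 0, "rz": 0, "x": 0.009, "y": -0.046, "z": 0, "claw": 0.3},
    {"rx": 0, "ry": 0, "rz": 0, "x": 0.009, "y": -0.046, "z": 0, "claw": 0.3},
    {"rx": 0, "ry": 0, "rz": 0, "x": 0.009, "y": -0.046, "z": 0, "claw": 0.3},
    {"rx": 0, "ry": 0, "rz": 0, "x": 0.009, "y": -0.046, "z": 0, "claw": 0.3},
    {"rx": 0, "ry": 0, "rz": 0, "x": 0.004, "y": -0.028, "z": 0, "claw": 0.3},
  ],
)

```text
clock: 5.52
tool_pos: [0.4319, -0.3755, 0.2539]
ee_rot: [-0.404, -3.114, 0.001]
ft_force: [-0.4, 0.8, -2.3]
finger_gap: 0.497
grasp_force: 29.9
```

```bash
python3 - <<'E'
from h import *
delta((.434,-.372,.19))
s=cam("side");save(s["img"],"c3.png",(300,160,460,370),3.5)
print(sensors.get_obs()["grasp_force"],sensors.get_obs()["finger_gap"])
E
```

```text
at [ 0.4319 -0.3755  0.2539] heading 1.313 tool shift [-0.0013  0.0039  0.0639] rz None
29.92280876962468 0.5001404106302629
```

View pics/c3.png

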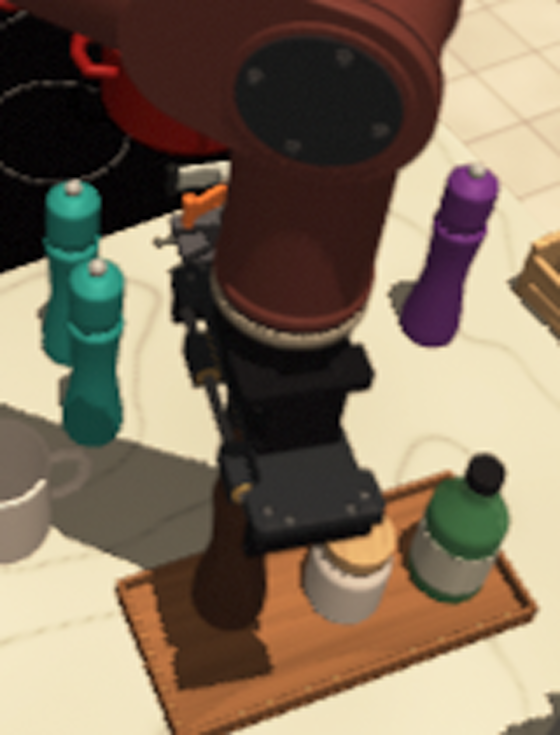

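The mill hangs upright above the empty end of the tray. I'll lower it, aiming for a light touch.

>>> move_arm(
  commands=[
    {"rx": 0, "ry": 0, "rz": 0, "x": -0.001, "y": 0.004, "z": 0.02, "claw": 0.3},
    {"rx": 0, "ry": 0, "rz": 0, "x": 0, "y": 0, "z": 0.02, "claw": 0.3},
    {"rx": 0, "ry": 0, "rz": 0, "x": 0, "y": 0, "z": 0.012, "claw": 0.3},
    {"rx": 0, "ry": 0, "rz": 0, "x": 0, "y": 0, "z": 0.006, "claw": 0.3},
    {"rx": 0, "ry": 0, "rz": 0, "x": 0, "y": 0, "z": 0.003, "claw": 0.3},
    {"rx": 0, "ry": 0, "rz": 0, "x": 0, "y": 0, "z": 0, "claw": 0.3},
    {"rx": 0, "ry": 0, "rz": 0, "x": 0, "y": 0, "z": 0, "claw": 0.3},
  ],
)

```text
clock: 6.45
tool_pos: [0.4376, -0.3689, 0.1941]
ee_rot: [0.397, 3.116, -0.001]
ft_force: [0.4, 0.8, -3.2]
finger_gap: 0.496
grasp_force: 29.9
```

>>> move_arm(
  commands=[
    {"rx": 0, "ry": 0, "rz": 0, "x": 0.001, "y": -0.003, "z": 0.002, "claw": 0.3},
    {"rx": 0, "ry": 0, "rz": 0, "x": 0, "y": 0, "z": 0.002, "claw": 0.3},
    {"rx": 0, "ry": 0, "rz": 0, "x": 0, "y": 0, "z": 0, "claw": 0.3},
    {"rx": 0, "ry": 0, "rz": 0, "x": 0, "y": 0, "z": 0, "claw": 0.3},
  ],
)

```text
clock: 6.95
tool_pos: [0.4357, -0.3715, 0.1897]
ee_rot: [0.398, 3.116, -0.001]
ft_force: [-0.2, -0.2, -0.4]
finger_gap: 0.497
grasp_force: 29.9
```

Weight is taken by the tray floor. I'll release and retreat.

>>> move_arm(
  commands=[
    {"rx": 0, "ry": 0, "rz": 0, "x": 0, "y": 0, "z": 0, "claw": -0.2},
    {"rx": 0, "ry": 0, "rz": 0, "x": 0, "y": 0, "z": 0, "claw": -0.5},
    {"rx": 0, "ry": 0, "rz": 0, "x": 0, "y": 0, "z": 0, "claw": -1},
    {"rx": 0, "ry": 0, "rz": 0, "x": 0, "y": 0, "z": 0, "claw": -1},
    {"rx": 0, "ry": 0, "rz": 0, "x": 0, "y": 0, "z": 0, "claw": -1},
    {"rx": 0, "ry": 0, "rz": 0, "x": 0, "y": 0, "z": -0.02, "claw": -1},
    {"rx": 0, "ry": 0, "rz": 0, "x": 0, "y": 0, "z": -0.04, "claw": -1},
    {"rx": 0, "ry": 0, "rz": 0, "x": 0, "y": 0, "z": -0.04, "claw": -1},
    {"rx": 0, "ry": 0, "rz": 0, "x": 0, "y": 0, "z": -0.04, "claw": -1},
    {"rx": 0, "ry": 0, "rz": 0, "x": 0, "y": 0, "z": 0, "claw": -1},
  ],
)

```text
clock: 8.2
tool_pos: [0.4365, -0.3724, 0.3326]
ee_rot: [0.397, 3.112, -0.003]
ft_force: [-0.4, 0.3, 0.2]
finger_gap: 0.997
grasp_force: 0.0
```

```bash
python3 - <<'E'
from h import *
s=cam("side");t=cam("top")
a=cv2.resize(s["img"][180:380,300:460],None,fx=2.5,fy=2.5,interpolation=cv2.INTER_CUBIC)
b=cv2.resize(t["img"][130:230,340:420],None,fx=5,fy=5,interpolation=cv2.INTER_CUBIC)
cv2.imwrite("pics/c4.png",np.hstack([a,b])[:,:,::-1])
E
```

```text
(no output)
```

View pics/c4.png

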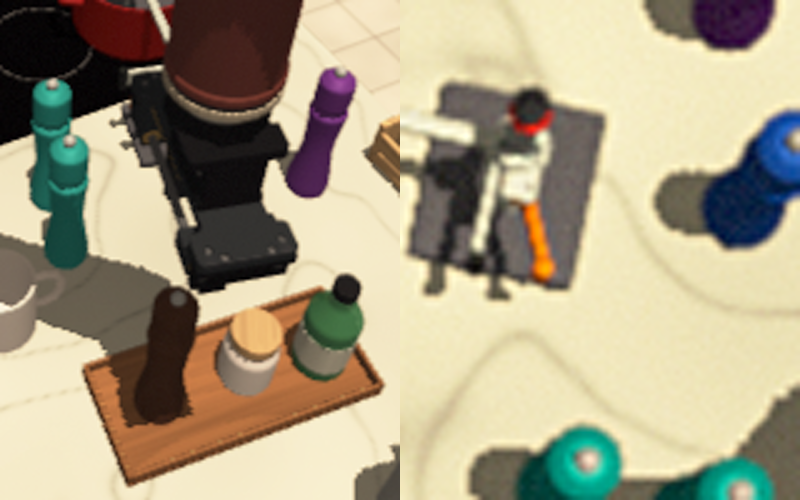

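The mill stands upright in the tray's free end, with salt and oil untouched. Top px: orange grip (368.6,184), black rest (355,182). I'll move clear to measure the ring and grips.

>>> move_arm(
  commands=[
    {"rx": 0, "ry": 0, "rz": 0, "x": 0.006, "y": 0.05, "z": 0, "claw": -1},
    {"rx": 0, "ry": 0, "rz": 0, "x": 0.006, "y": 0.05, "z": 0, "claw": -1},
    {"rx": 0, "ry": 0, "rz": 0, "x": 0.006, "y": 0.05, "z": 0, "claw": -1},
    {"rx": 0, "ry": 0, "rz": 0, "x": 0.006, "y": 0.05, "z": 0, "claw": -1},
    {"rx": 0, "ry": 0, "rz": 0, "x": 0.006, "y": 0.05, "z": 0, "claw": -1},
    {"rx": 0, "ry": 0, "rz": 0, "x": 0.006, "y": 0.05, "z": 0, "claw": -1},
    {"rx": 0, "ry": 0, "rz": 0, "x": 0.006, "y": 0.05, "z": 0, "claw": -1},
    {"rx": 0, "ry": 0, "rz": 0, "x": 0.006, "y": 0.05, "z": 0, "claw": -1},
    {"rx": 0, "ry": 0, "rz": 0, "x": 0.006, "y": 0.05, "z": 0, "claw": -1},
    {"rx": 0, "ry": 0, "rz": 0, "x": 0, "y": 0, "z": 0, "claw": -1},
  ],
)

```text
clock: 9.55
tool_pos: [0.4956, 0.0822, 0.3275]
ee_rot: [-0.386, -3.115, 0.002]
ft_force: [0.9, -0.9, -0.2]
finger_gap: 0.997
grasp_force: 0.0
```

```bash
python3 - <<'E'
from h import *
np.set_printoptions(precision=4,suppress=True)
S=[cam("side") for _ in range(6)]; s=S[0]; s["img"]=np.mean([x["img"] for x in S],0).astype(np.uint8)
t=cam("top"); np.savez("ref.npz",side=s["img"],top=t["img"])
a=cv2.resize(s["img"][165:255,330:420],None,fx=6,fy=6,interpolation=cv2.INTER_CUBIC)
cv2.imwrite("pics/c5.png",a[:,:,::-1])
i=s["img"].astype(int)
for v in range(182,196): print(v,[tuple(i[v,u]) for u in (374,375,376)])
P=np.array([.647,-.045]); o=-s["R"].T@s["t"]; f=(o[:2]-P)/np.linalg.norm(o[:2]-P)
for z in(.185,.19,.195,.2,.205,.21): print(z,proj(s,[*(P+f*.0125),z]),proj(s,[*(P+f*.0125),z+.005]))
print("cap232",proj(s,[*P,.232]), "f",s["K"][0,0])
for z in (.11,.122,.127): print(z,"lever",onz(t,368.6,184,z)[:2],"rest",onz(t,355,182.4,z)[:2])
E
```

```text
182 [(np.int64(29), np.int64(25), np.int64(24)), (np.int64(29), np.int64(25), np.int64(24)), (np.int64(29), np.int64(26), np.int64(24))]
183 [(np.int64(27), np.int64(24), np.int64(23)), (np.int64(29), np.int64(25), np.int64(24)), (np.int64(29), np.int64(25), np.int64(24))]
184 [(np.int64(20), np.int64(18), np.int64(17)), (np.int64(26), np.int64(23), np.int64(22)), (np.int64(28), np.int64(24), np.int64(23))]
185 [(np.int64(42), np.int64(40), np.int64(36)), (np.int64(32), np.int64(30), np.int64(28)), (np.int64(29), np.int64(26), np.int64(24))]
186 [(np.int64(61), np.int64(56), np.int64(50)), (np.int64(63), np.int64(58), np.int64(52)), (np.int64(63), np.int64(58), np.int64(52))]
187 [(np.int64(74), np.int64(68), np.int64(61)), (np.int64(81), np.int64(75), np.int64(66)), (np.int64(83), np.int64(77), np.int64(68))]
188 [(np.int64(132), np.int64(61), np.int64(54)), (np.int64(88), np.int64(70), np.int64(63)), (np.int64(121), np.int64(70), np.int64(62))]
189 [(np.int64(143), np.int64(38), np.int64(33)), (np.int64(165), np.int64(48), np.int64(42)), (np.int64(173), np.int64(48), np.int64(43))]
[... 628 characters left out ...]
 np.int64(76)), (np.int64(92), np.int64(85), np.int64(76))]
195 [(np.int64(86), np.int64(79), np.int64(71)), (np.int64(94), np.int64(87), np.int64(77)), (np.int64(86), np.int64(79), np.int64(70))]
0.185 [[373.6187 196.7873]] [[373.7995 195.6086]]
0.19 [[373.7995 195.6086]] [[373.9815 194.4227]]
0.195 [[373.9815 194.4227]] [[374.1646 193.2296]]
0.2 [[374.1646 193.2296]] [[374.3488 192.0293]]
0.205 [[374.3488 192.0293]] [[374.5341 190.8216]]
0.21 [[374.5341 190.8216]] [[374.7205 189.6066]]
cap232 [[375.7781 182.7145]] f 373.30131843928086
0.11 lever [ 0.5739 -0.0579] rest [ 0.5796 -0.017 ]
0.122 lever [ 0.5719 -0.0569] rest [ 0.5776 -0.0163]
0.127 lever [ 0.5711 -0.0565] rest [ 0.5767 -0.016 ]
```

View pics/c5.png

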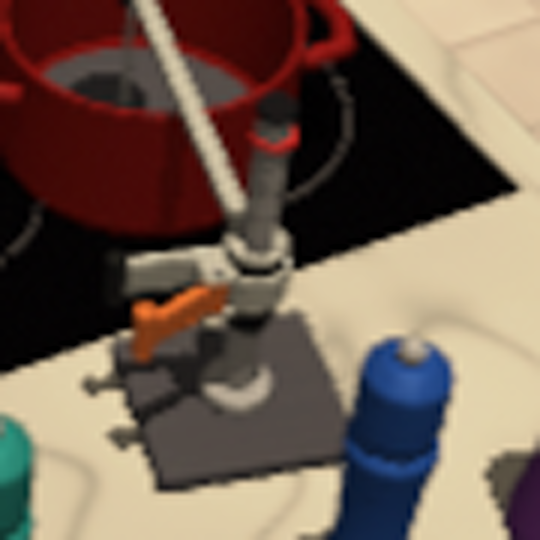

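The crop shows the ring at side (375.3,189), its lower edge near row 190. The carriage's silver rim is at about (373,205), the orange grip at (355,217) and the black rest at about (349,211). I'll check height scale against the rim, which is known to be at 135 mm.

```bash
python3 - <<'E'
from h import *
np.set_printoptions(precision=2,suppress=True,linewidth=150)
s=cam("side"); i=np.load("ref.npz")["side"].astype(int)
print("cols 364..381"); 
for v in range(199,222): print(v,i[v,364:382].mean(1).astype(int))
P=np.array([.647,-.045]); o=-s["R"].T@s["t"]; f=(o[:2]-P)/np.linalg.norm(o[:2]-P); p=np.array([-f[1],f[0]])
for z in (.135,.085): print(z,"front",proj(s,[*(P+f*.016),z]),"sides",proj(s,[*(P+p*.016),z]),proj(s,[*(P-p*.016),z]),"back",proj(s,[*(P-f*.016),z]))
print("red"); 
for v in range(185,193): print(v,(i[v,369:382,0]-i[v,369:382,1]))
for z in (.205,.21,.213): print(z,"front",proj(s,[*(P+f*.0125),z]),"sides",proj(s,[*(P+p*.0125),z]),proj(s,[*(P-p*.0125),z]))
E
```

```text
cols 364..381
199 [ 29  29  43 101 158 180 144  83  77  82  85  85  63  20   4   4   3   3]
200 [ 29  29  32  63  97 111  92  69  75  84  86  84  59   5   4   3   3   2]
201 [31 28 21 34 59 70 66 63 71 78 80 74 47  3  3  4  4  3]
202 [20 14  9 16 51 60 56 69 77 83 84 90 68  3  4  2  3  3]
203 [  6   3   3  29  59  58  54  72  80  85  86 108 124  88   2   3   4   4]
204 [  2   1   4  90 131 105  57  72  81  85  85 123 165 140  59   3   2   3]
205 [  8  13  49 104 158 178 136  69  77  83  82 127 172 149  67   3   3   3]
206 [170 163 163 129 133 183 162  95  75  79  86 128 155 128  65   4   4   2]
207 [181 182 185 137  71 138 157 141 139 121 139 174 160 119  68   3   2   3]
208 [183 183 184 159  92  64  99 118 134 137 143 132  90 143 135   3   4   4]
209 [183 178 177 178 140  62  35  57  70  76  75  55  31 120 118  22  66 139]
210 [164 157 117 154 178 126  26  15  17  17  16  62 127 137 143 168 175 187]
211 [146 159 138 140 141 119 136 142 126 125 141 150 130 108 152 189 193 196]
212 [107 115 103  98  88  93 108 112 108 109 112 114 100 121 168 189 192 195]
213 [102  72  69  66  71  79  
[... 761 characters left out ...]
[[370.1  219.73]] sides [[375.49 217.  ]] [[365.79 215.47]] back [[371.16 212.8 ]]
red
185 [62 62 62 38 14  2  2  3  3 19 27  1  1]
186 [63 63 63 39 13  5  5  5  5 76 92  1  1]
187 [ 62  62  92  79  17   6   6   6   6 103 125   2   0]
188 [ 62  61  74 105 115  71  18  51 113 149 117   0   2]
189 [ 62  61  55  63  90 105 117 125 123 104  61   2   1]
190 [62 61 54 26 25 48 67 75 54 24  4  1  2]
191 [62 61 47 18  6  9 11 12  8  2  2  2  2]
192 [61 61 37 13  5  6  6  5  5  1  2  2  1]
0.205 front [[374.35 192.03]] sides [[378.84 189.92]] [[370.7  188.72]]
0.21 front [[374.53 190.82]] sides [[379.04 188.71]] [[370.87 187.51]]
0.213 front [[374.65 190.09]] sides [[379.16 187.99]] [[370.98 186.78]]
```

>>> move_arm(
  commands=[
    {"rx": 0, "ry": 0, "rz": -0.076, "x": 0, "y": 0, "z": 0, "claw": -1},
    {"rx": 0, "ry": 0, "rz": 0, "x": -0.033, "y": -0.035, "z": 0, "claw": -1},
    {"rx": 0, "ry": 0, "rz": 0, "x": -0.033, "y": -0.035, "z": 0, "claw": -1},
    {"rx": 0, "ry": 0, "rz": 0, "x": -0.033, "y": -0.034, "z": 0, "claw": -1},
    {"rx": 0, "ry": 0, "rz": 0, "x": 0, "y": 0, "z": 0.05, "claw": -1},
    {"rx": 0, "ry": 0, "rz": 0, "x": 0, "y": 0, "z": 0.05, "claw": -1},
    {"rx": 0, "ry": 0, "rz": 0, "x": 0, "y": 0, "z": 0.04, "claw": -1},
    {"rx": 0, "ry": 0, "rz": 0, "x": 0, "y": 0, "z": 0, "claw": -1},
  ],
)

```text
clock: 10.95
tool_pos: [0.5736, -0.0424, 0.1871]
ee_rot: [-0.28, -3.124, 0.002]
ft_force: [0.2, -0.8, 0.7]
finger_gap: 1.0
grasp_force: 0.0
```

```bash
python3 - <<'E'
from h import *
delta((.575,-.037,.113),1.40)
s=cam("side");t=cam("top")
a=cv2.resize(s["img"][155:255,320:420],None,fx=4,fy=4,interpolation=cv2.INTER_CUBIC)
b=cv2.resize(t["img"][120:220,320:420],None,fx=4,fy=4,interpolation=cv2.INTER_CUBIC)
cv2.imwrite("pics/c6.png",np.hstack([a,b])[:,:,::-1])
E
```

```text
at [ 0.5736 -0.0424  0.1871] heading 1.392 tool shift [-0.0008  0.0057  0.0741] rz -0.008
```

View pics/c6.png

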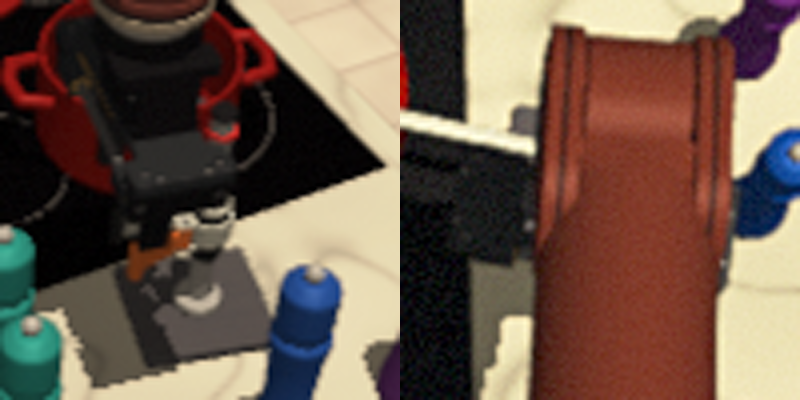

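The fingers straddle the clamp, and the ring stays visible beside the gripper body at side (375,187). I'll descend.

>>> move_arm(
  commands=[
    {"rx": 0, "ry": 0, "rz": 0, "x": -0.001, "y": 0.005, "z": 0.02, "claw": -1},
    {"rx": 0, "ry": 0, "rz": 0, "x": 0, "y": 0, "z": 0.02, "claw": -1},
    {"rx": 0, "ry": 0, "rz": 0, "x": 0, "y": 0, "z": 0.02, "claw": -1},
    {"rx": 0, "ry": 0, "rz": 0, "x": 0, "y": 0, "z": 0.014, "claw": -1},
    {"rx": 0, "ry": 0, "rz": 0, "x": 0, "y": 0, "z": 0, "claw": -0.6},
    {"rx": 0, "ry": 0, "rz": 0, "x": 0, "y": 0, "z": 0, "claw": -0.4},
    {"rx": 0, "ry": 0, "rz": 0, "x": 0, "y": 0, "z": 0, "claw": -0.3},
    {"rx": 0, "ry": 0, "rz": 0, "x": 0, "y": 0, "z": 0, "claw": -0.3},
  ],
)

```text
clock: 12.05
tool_pos: [0.5776, -0.0373, 0.1161]
ee_rot: [0.279, 3.128, 0.0]
ft_force: [-0.4, -0.1, -0.3]
finger_gap: 0.679
grasp_force: 0.0
```

>>> move_arm(
  commands=[
    {"rx": 0, "ry": 0, "rz": 0, "x": 0, "y": 0, "z": 0.002, "claw": -0.26},
    {"rx": 0, "ry": 0, "rz": 0, "x": 0, "y": 0, "z": 0, "claw": -0.25},
    {"rx": 0, "ry": 0, "rz": 0, "x": 0, "y": 0, "z": 0, "claw": -0.25},
  ],
)

```text
clock: 12.42
tool_pos: [0.5772, -0.0372, 0.1134]
ee_rot: [-0.279, -3.129, 0.0]
ft_force: [-0.4, 0.9, -0.0]
finger_gap: 0.63
grasp_force: 0.2
```

>>> move_arm(
  commands=[
    {"rx": 0, "ry": 0, "rz": 0, "x": 0, "y": 0, "z": 0, "claw": -0.25},
    {"rx": 0, "ry": 0, "rz": 0, "x": 0, "y": 0, "z": 0, "claw": -0.245},
    {"rx": 0, "ry": 0, "rz": 0, "x": 0, "y": 0, "z": 0, "claw": -0.245},
  ],
)

```text
clock: 12.8
tool_pos: [0.5773, -0.0373, 0.1136]
ee_rot: [-0.279, -3.129, 0.0]
ft_force: [0.7, 0.5, 0.0]
finger_gap: 0.625
grasp_force: 0.3
```

>>> move_arm(
  commands=[
    {"rx": 0, "ry": 0, "rz": 0, "x": 0, "y": 0, "z": 0, "claw": -0.24},
    {"rx": 0, "ry": 0, "rz": 0, "x": 0, "y": 0, "z": 0, "claw": -0.24},
  ],
)

```text
clock: 13.05
tool_pos: [0.5773, -0.0373, 0.1136]
ee_rot: [-0.279, -3.129, 0.0]
ft_force: [0.6, 1.2, 0.6]
finger_gap: 0.618
grasp_force: 0.3
```

>>> move_arm(
  commands=[
    {"rx": 0, "ry": 0, "rz": 0, "x": 0, "y": 0, "z": 0, "claw": -0.235},
    {"rx": 0, "ry": 0, "rz": 0, "x": 0, "y": 0, "z": 0, "claw": -0.235},
  ],
)

```text
clock: 13.3
tool_pos: [0.5773, -0.0374, 0.1136]
ee_rot: [0.279, 3.129, -0.0]
ft_force: [-0.4, 1.5, 0.2]
finger_gap: 0.62
grasp_force: 0.3
```

>>> move_arm(
  commands=[
    {"rx": 0, "ry": 0, "rz": 0, "x": 0, "y": 0, "z": 0, "claw": -0.23},
    {"rx": 0, "ry": 0, "rz": 0, "x": 0, "y": 0, "z": 0, "claw": -0.23},
  ],
)

```text
clock: 13.55
tool_pos: [0.5773, -0.0373, 0.1136]
ee_rot: [-0.279, -3.129, 0.0]
ft_force: [-0.4, 1.2, 0.2]
finger_gap: 0.615
grasp_force: 0.3
```

>>> move_arm(
  commands=[
    {"rx": 0, "ry": 0, "rz": 0, "x": 0, "y": 0, "z": 0, "claw": -0.225},
    {"rx": 0, "ry": 0, "rz": 0, "x": 0, "y": 0, "z": 0, "claw": -0.225},
  ],
)

```text
clock: 13.8
tool_pos: [0.5773, -0.0373, 0.1135]
ee_rot: [-0.279, -3.129, 0.0]
ft_force: [-1.8, 0.3, -0.5]
finger_gap: 0.616
grasp_force: 0.3
```

>>> move_arm(
  commands=[
    {"rx": 0, "ry": 0, "rz": 0, "x": 0, "y": 0, "z": 0, "claw": -0.22},
    {"rx": 0, "ry": 0, "rz": 0, "x": 0, "y": 0, "z": 0, "claw": -0.22},
  ],
)

```text
clock: 14.05
tool_pos: [0.5773, -0.0373, 0.1136]
ee_rot: [0.279, 3.129, -0.0]
ft_force: [-0.2, 0.3, -0.2]
finger_gap: 0.604
grasp_force: 0.3
```

>>> move_arm(
  commands=[
    {"rx": 0, "ry": 0, "rz": 0, "x": 0, "y": 0, "z": 0, "claw": -0.21},
    {"rx": 0, "ry": 0, "rz": 0, "x": 0, "y": 0, "z": 0, "claw": -0.21},
  ],
)

```text
clock: 14.3
tool_pos: [0.5774, -0.0373, 0.1136]
ee_rot: [0.279, 3.129, -0.0]
ft_force: [0.2, 0.9, 0.6]
finger_gap: 0.606
grasp_force: 0.3
```

>>> move_arm(
  commands=[
    {"rx": 0, "ry": 0, "rz": 0, "x": 0, "y": 0, "z": 0, "claw": -0.2},
    {"rx": 0, "ry": 0, "rz": 0, "x": 0, "y": 0, "z": 0, "claw": -0.2},
  ],
)

```text
clock: 14.55
tool_pos: [0.5774, -0.0373, 0.1136]
ee_rot: [-0.279, -3.129, 0.0]
ft_force: [0.2, 1.1, 0.0]
finger_gap: 0.602
grasp_force: 3.1
```

Contact, at 3.1 N. I'll tighten slightly.

>>> move_arm(
  commands=[
    {"rx": 0, "ry": 0, "rz": 0, "x": 0, "y": 0, "z": 0, "claw": -0.195},
    {"rx": 0, "ry": 0, "rz": 0, "x": 0, "y": 0, "z": 0, "claw": -0.195},
  ],
)

```text
clock: 14.8
tool_pos: [0.5774, -0.0373, 0.1136]
ee_rot: [0.279, 3.129, -0.0]
ft_force: [-0.3, 1.6, 0.1]
finger_gap: 0.596
grasp_force: 6.4
```

>>> move_arm(
  commands=[
    {"rx": 0, "ry": 0, "rz": 0, "x": 0, "y": 0, "z": -0.003, "claw": -0.195},
    {"rx": 0, "ry": 0, "rz": 0, "x": 0, "y": 0, "z": -0.005, "claw": -0.195},
    {"rx": 0, "ry": 0, "rz": 0, "x": 0, "y": 0, "z": -0.004, "claw": -0.195},
    {"rx": 0, "ry": 0, "rz": 0, "x": 0, "y": 0, "z": 0, "claw": -0.195},
    {"rx": 0, "ry": 0, "rz": 0, "x": 0, "y": 0, "z": 0, "claw": -0.195},
  ],
)

```text
clock: 15.42
tool_pos: [0.5773, -0.0374, 0.1256]
ee_rot: [0.279, 3.129, -0.0]
ft_force: [-0.3, 1.4, -1.8]
finger_gap: 0.599
grasp_force: 6.5
```

>>> move_arm(
  commands=[
    {"rx": 0, "ry": 0, "rz": 0, "x": 0, "y": 0, "z": -0.004, "claw": -0.195},
    {"rx": 0, "ry": 0, "rz": 0, "x": 0, "y": 0, "z": -0.008, "claw": -0.195},
    {"rx": 0, "ry": 0, "rz": 0, "x": 0, "y": 0, "z": -0.01, "claw": -0.195},
    {"rx": 0, "ry": 0, "rz": 0, "x": 0, "y": 0, "z": -0.01, "claw": -0.195},
    {"rx": 0, "ry": 0, "rz": 0, "x": 0, "y": 0, "z": -0.01, "claw": -0.195},
    {"rx": 0, "ry": 0, "rz": 0, "x": 0, "y": 0, "z": -0.008, "claw": -0.195},
    {"rx": 0, "ry": 0, "rz": 0, "x": 0, "y": 0, "z": -0.005, "claw": -0.195},
    {"rx": 0, "ry": 0, "rz": 0, "x": 0, "y": 0, "z": -0.003, "claw": -0.195},
    {"rx": 0, "ry": 0, "rz": 0, "x": 0, "y": 0, "z": 0, "claw": -0.195},
    {"rx": 0, "ry": 0, "rz": 0, "x": 0, "y": 0, "z": 0, "claw": -0.195},
  ],
)

```text
clock: 16.68
tool_pos: [0.5773, -0.0373, 0.1834]
ee_rot: [-0.279, -3.129, 0.0]
ft_force: [-0.1, 1.6, -2.6]
finger_gap: 0.601
grasp_force: 6.5
```

```bash
python3 - <<'E'
from h import *
S=[cam("side") for _ in range(6)]; i=np.mean([x["img"] for x in S],0); np.save("lift1.npy",i)
save(i.astype(np.uint8),"c7.png",(345,165,405,225),10)
i=i.astype(int); np.set_printoptions(linewidth=160)
for v in range(184,206): print(v,i[v,368:384].mean(1).astype(int),(i[v,372:382,0]-i[v,372:382,1]))
o=sensors.get_obs();print(o["tool_pos"],o["grasp_force"],o["ft_force"])
E
```

```text
184 [ 11  47 155 197 146  51  20  26  27  26  21  11   3   1   1   1] [13 14  3  4  4  4  3  1  2  1]
185 [ 11  28 106 141 111  55  41  32  28  39  41  24   3   2   2   1] [25 13  3  3  3  4 20 28  2  1]
186 [ 10  20  94 111  76  59  59  61  61  62  81  62   1   1   1   1] [40 13  5  5  5  5 81 98  1  1]
187 [ 35  36  70  89  68  66  72  79  81  75  99 102  60   1   1   1] [ 81  19   6   6   7   6 109 105   5   0]
188 [ 43  43  47  54  67  88  87  78  89 101 101 149 127   2   3   3] [105 120  75  20  53 120 158  66  10   1]
189 [ 43  44  43  41  51  63  76  90  93  81  77 153 146  31   4   4] [ 53  96 111 123 132 130  96  25  10   4]
190 [ 43  44  43  43  45  50  57  64  63  57 107 159 129  16   3   4] [ 6 28 54 75 80 57 16 12  9  3]
191 [ 43  43  44  44  44  45  45  44  73 117 142 142 103  29   3   3] [ 1  3  6  8 10 11 10 10  7  3]
192 [ 44  44  44  44  43  43  44  44  55 104 111  83  86  64   3   3] [1 1 2 2 2 8 8 6 7 6]
193 [ 44  44  44  44  44  43  42  42  43  57  52 100 111  56   3  39] [1 1 1 1 1 4 5 7 8 5]
194 [ 44  44  44  44  44  45  57  67  58  42  70 137 125  27  40  52] 
[... 282 characters left out ...]
6 44 40 38 35 31 28 26 25 24 43 63 48  4  5  4] [2 1 1 1 1 0 3 4 3 2]
199 [31 29 27 25 24 23 22 22 21 19 29 37 24  5  4  5] [ 1  0  1  0 -1  1  2  3  2  2]
200 [23 23 23 21 19 17 16 13 12 12 14 12  6  3  3  3] [-1  0  1  0  1  1  2  2  1  1]
201 [18 15 13 12 10 11 10 12 11 10  7  5  4  5  3  4] [2 2 1 2 3 2 1 2 2 2]
202 [10 11 10  8  8 14 25 27 18  7  5  3  3  3  4  3] [2 2 3 3 2 2 1 2 1 1]
203 [ 8  9  8  8  8 19 26 20 12  6  4  4  4  4  3  3] [2 2 3 3 2 2 2 2 2 2]
204 [ 8  7  9  8  7 12 14 10  7  5  4  3  4  4  2  4] [1 2 2 1 1 2 3 2 2 2]
205 [8 8 8 9 9 8 8 8 6 5 4 3 3 5 4 4] [2 0 2 2 1 1 2 2 3 2]
[ 0.57732199 -0.03733408  0.18343084] 6.4752045390196145 [ 0.7587821   0.51700273 -2.56117793]
```

View pics/c7.png

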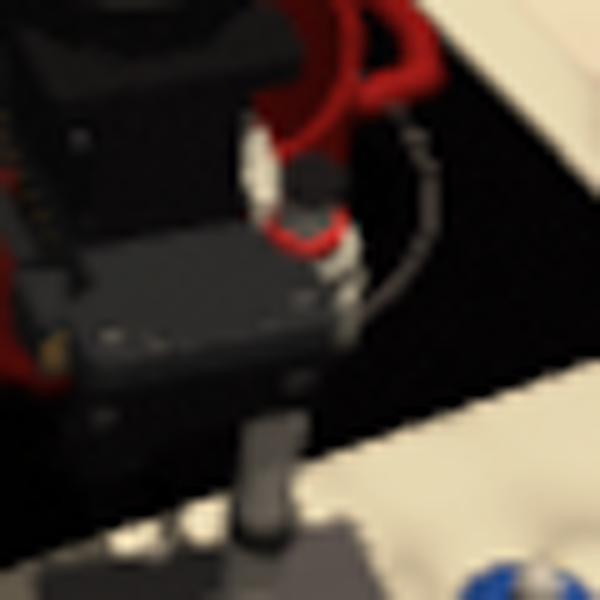

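The crop shows the carriage lifted with the ring still fully visible at side (375.5,189), and the rim just under it. The estimated ring lower edge is z≈0.211–0.212, which needs about 6.5 mm more lift.

>>> move_arm(
  commands=[
    {"rx": 0, "ry": 0, "rz": 0, "x": 0, "y": 0, "z": -0.003, "claw": -0.195},
    {"rx": 0, "ry": 0, "rz": 0, "x": 0, "y": 0, "z": -0.0035, "claw": -0.195},
    {"rx": 0, "ry": 0, "rz": 0, "x": 0, "y": 0, "z": 0, "claw": -0.195},
    {"rx": 0, "ry": 0, "rz": 0, "x": 0, "y": 0, "z": 0, "claw": -0.195},
  ],
)

```text
clock: 17.48
tool_pos: [0.5773, -0.0373, 0.1901]
ee_rot: [0.279, 3.129, -0.0]
ft_force: [-0.0, -0.0, -2.3]
finger_gap: 0.602
grasp_force: 6.5
```

```bash
python3 - <<'E'
from h import *
S=[cam("side") for _ in range(6)]; i=np.mean([x["img"] for x in S],0); np.save("lift2.npy",i)
np.set_printoptions(linewidth=160)
r=np.load("ref.npz")["side"].astype(int); l=np.load("lift1.npy").astype(int); i=i.astype(int)
for v in range(183,194): print(v,i[v,372:384].mean(1).astype(int),"R-G now",(i[v,374:382,0]-i[v,374:382,1]),"lift1",(l[v,374:382,0]-l[v,374:382,1]),"ref",(r[v,374:382,0]-r[v,374:382,1]))
print(sensors.get_obs()["tool_pos"])
E
```

```text
183 [149  44  26  28  28  28  27  19   4   1   1   1] R-G now [3 3 3 4 3 2 2 1] lift1 [4 4 4 4 3 2 1 0] ref [3 4 4 3 2 3 1 1]
184 [150  35  20  25  27  26  22  10   3   0   1   2] R-G now [2 3 3 3 3 1 1 1] lift1 [3 4 4 4 3 1 2 1] ref [2 3 4 3 2 1 1 1]
185 [ 88  50  42  33  29  39  92 105  62   2   1   2] R-G now [ 2  2  4  4 33 30  5  1] lift1 [ 3  3  3  4 20 28  2  1] ref [ 2  2  3  3 19 27  1  1]
186 [ 50  59  59  61  61  62  94 137 115  35   1   0] R-G now [ 5  5  5  5 76 56  9  3] lift1 [ 5  5  5  5 81 98  1  1] ref [ 5  5  5  5 76 92  1  1]
187 [ 48  66  72  79  81  76  99 156 144  65   1   1] R-G now [  6   6   7   6 109  74  10   5] lift1 [  6   6   7   6 109 105   5   0] ref [  6   6   6   6 103 125   2   0]
188 [ 60  75  80  80  91 101  99 152 141  46   3   3] R-G now [ 44  10  51 119 148  55  11   4] lift1 [ 75  20  53 120 158  66  10   1] ref [ 71  18  51 113 149 117   0   2]
189 [ 50  56  57  55  65  95 147 163 120  45   4   3] R-G now [22  5 48 82 51 20  9  3] lift1 [111 123 132 130  96  25  10   4] ref [105 117 125 123 104  61   2   1]
190 [ 43  44  44  43  46 108 149 127  89  67   4   4] R-G now [ 2  1 13 19 16  9  7  6] lift1 [54 75 80 57 16 12  9  3] ref [48 67 75 54 24  4  1  2]
191 [ 44  44  42  41  43  68  81  67 108 100   5   3] R-G now [1 1 1 5 7 5 8 7] lift1 [ 6  8 10 11 10 10  7  3] ref [ 9 11 12  8  2  2  2  2]
192 [ 44  45  52  55  48  44  35  98 120  76   4   3] R-G now [4 4 2 2 2 7 9 5] lift1 [2 2 2 8 8 6 7 6] ref [6 6 5 5 1 2 2 1]
193 [ 43  44  61  60  41  43  78 125 115  49   4  41] R-G now [4 4 1 1 4 9 9 4] lift1 [1 1 1 4 5 7 8 5] ref [5 7 7 5 2 2 1 2]
[ 0.57731621 -0.03731991  0.19002442]
```

```bash
python3 - <<'E'
import numpy as np
np.set_printoptions(linewidth=160,precision=1,suppress=True)
L=lambda a:(a.astype(float)/255)**2.2*100
r=np.load("ref.npz")["side"]; 
for n,a in (("ref",r),("lift1",np.load("lift1.npy")),("lift2",np.load("lift2.npy"))):
    d=(L(a)[...,0]-L(a)[...,1])[184:192,374:381]; print(n);print(d);print("sum",d.sum(0))
    print(a[188:192,377].astype(int).tolist(),a[188:192,378].astype(int).tolist())
E
```

```text
ref
[[ 0.1  0.2  0.2  0.2  0.1  0.   0. ]
 [ 0.2  0.1  0.2  0.3  2.   1.6  0. ]
 [ 0.7  0.8  0.8  0.8 19.2 18.6  0. ]
 [ 1.1  1.2  1.3  1.2 33.6 33.   0. ]
 [19.2  3.8 13.6 38.4 53.6 27.4  0. ]
 [26.5 35.8 40.1 34.4 21.4  5.9  0. ]
 [ 9.1 14.4 15.6  9.3  2.2  0.   0. ]
 [ 1.4  1.8  2.   1.   0.1  0.   0. ]]
sum [ 58.3  58.1  73.7  85.5 132.1  86.5   0. ]
[[173, 60, 53], [160, 37, 33], [93, 39, 35], [55, 47, 42]] [[196, 47, 41], [128, 24, 21], [51, 27, 25], [19, 17, 15]]
lift1
[[ 0.1  0.2  0.3  0.2  0.1  0.   0. ]
 [ 0.3  0.2  0.2  0.3  2.3  1.9  0. ]
 [ 0.7  0.8  0.9  0.9 21.9 21.3  0. ]
 [ 1.2  1.4  1.6  1.3 38.5 38.2  0.8]
 [21.9  4.4 15.2 43.9 61.5 34.6  4.1]
 [30.5 40.5 45.7 39.3 25.9 13.   5. ]
 [ 9.4 15.7 17.1 10.4  5.5  6.5  3.8]
 [ 0.7  1.   2.   3.8  4.8  4.6  2.2]]
sum [ 64.8  64.3  83.  100.1 160.6 120.1  16. ]
[[184, 64, 57], [170, 40, 35], [97, 40, 35], [130, 119, 103]] [[208, 50, 45], [143, 47, 41], [123, 107, 91], [156, 146, 124]]
lift2
[[ 0.1  0.2  0.2  0.2  0.1  0.   0. ]
 [ 0.3  0.2  0.2  0.4  9.5 10.1  1. ]
 [ 0.8  0.8  0.8  0.8 24.3 26.1  3.1]
 [ 1.3  1.5  1.6  1.4 38.5 40.6  5. ]
 [11.1  2.5 15.  43.7 55.7 29.1  5.1]
 [ 3.5  0.7  9.6 26.8 25.5 10.8  3.4]
 [ 0.1  0.1  1.6  6.3  7.6  3.9  1.8]
 [ 0.1  0.1  0.1  0.9  1.5  0.9  2.6]]
sum [ 17.3   6.1  29.1  80.5 162.8 121.6  21.9]
[[183, 64, 56], [153, 71, 61], [126, 107, 91], [75, 70, 61]] [[200, 52, 46], [188, 137, 116], [168, 152, 129], [90, 83, 71]]
```

Linearised colours show the rim just starting to cover the ring's lower edge, by about 0.8 mm. I'll lower a touch, then begin squeezing.

>>> move_arm(
  commands=[
    {"rx": 0, "ry": 0, "rz": 0, "x": 0, "y": 0, "z": 0.0008, "claw": -0.195},
    {"rx": 0, "ry": 0, "rz": 0, "x": 0, "y": 0, "z": 0, "claw": -0.195},
    {"rx": 0, "ry": 0, "rz": 0, "x": 0, "y": 0, "z": 0, "claw": -0.15},
    {"rx": 0, "ry": 0, "rz": 0, "x": 0, "y": 0, "z": 0, "claw": -0.1},
    {"rx": 0, "ry": 0, "rz": 0, "x": 0, "y": 0, "z": 0, "claw": -0.05},
    {"rx": 0, "ry": 0, "rz": 0, "x": 0, "y": 0, "z": 0, "claw": 0},
    {"rx": 0, "ry": 0, "rz": 0, "x": 0, "y": 0, "z": 0, "claw": 0},
  ],
)

```text
clock: 18.65
tool_pos: [0.5759, -0.0383, 0.1886]
ee_rot: [-0.281, -3.126, 0.002]
ft_force: [-6.4, -4.4, -1.6]
finger_gap: 0.506
grasp_force: 13.0
```

>>> move_arm(
  commands=[
    {"rx": 0, "ry": 0, "rz": 0, "x": 0, "y": 0, "z": 0, "claw": 0.06},
    {"rx": 0, "ry": 0, "rz": 0, "x": 0, "y": 0, "z": 0, "claw": 0.12},
    {"rx": 0, "ry": 0, "rz": 0, "x": 0, "y": 0, "z": 0, "claw": 0.18},
    {"rx": 0, "ry": 0, "rz": 0, "x": 0, "y": 0, "z": 0, "claw": 0.24},
    {"rx": 0, "ry": 0, "rz": 0, "x": 0, "y": 0, "z": 0, "claw": 0.28},
    {"rx": 0, "ry": 0, "rz": 0, "x": 0, "y": 0, "z": 0, "claw": 0.3},
    {"rx": 0, "ry": 0, "rz": 0, "x": 0, "y": 0, "z": 0, "claw": 0.3},
  ],
)

```text
clock: 19.52
tool_pos: [0.5752, -0.0378, 0.1882]
ee_rot: [-0.28, -3.124, 0.001]
ft_force: [-9.5, -0.8, -2.9]
finger_gap: 0.355
grasp_force: 11.4
```

>>> move_arm(
  commands=[
    {"rx": 0, "ry": 0, "rz": 0, "x": 0, "y": 0, "z": -0.0008, "claw": 0.31},
    {"rx": 0, "ry": 0, "rz": 0, "x": 0, "y": 0, "z": 0, "claw": 0.32},
    {"rx": 0, "ry": 0, "rz": 0, "x": 0, "y": 0, "z": 0, "claw": 0.32},
  ],
)

```text
clock: 19.9
tool_pos: [0.5752, -0.0376, 0.1893]
ee_rot: [-0.279, -3.124, 0.0]
ft_force: [-9.9, -0.9, 0.9]
finger_gap: 0.346
grasp_force: 11.7
```

>>> move_arm(
  commands=[
    {"rx": 0, "ry": 0, "rz": 0, "x": 0, "y": 0, "z": 0, "claw": 0.33},
    {"rx": 0, "ry": 0, "rz": 0, "x": 0, "y": 0, "z": 0, "claw": 0.335},
    {"rx": 0, "ry": 0, "rz": 0, "x": 0, "y": 0, "z": 0, "claw": 0.335},
  ],
)

```text
clock: 20.27
tool_pos: [0.5752, -0.0375, 0.1893]
ee_rot: [-0.279, -3.124, 0.0]
ft_force: [-10.7, -0.1, 0.5]
finger_gap: 0.333
grasp_force: 13.7
```

```bash
python3 - <<'E'
from h import *
S=[cam("side") for _ in range(6)]; i=np.mean([x["img"] for x in S],0); np.save("lift3.npy",i)
np.set_printoptions(linewidth=160,precision=1,suppress=True)
L=lambda a:(a.astype(float)/255)**2.2*100
for n in("lift1","lift2","lift3"):
    a=np.load(n+".npy"); print(n);print((L(a)[...,0]-L(a)[...,1])[187:192,374:381],"\n",a[185:192,376:382].mean(2))
o=sensors.get_obs();print(o["tool_pos"],o["grasp_force"],o["ft_force"])
save(i.astype(np.uint8),"c8.png",(335,165,405,235),8)
E
```

```text
lift1
[[ 1.2  1.4  1.6  1.3 38.5 38.2  0.8]
 [21.9  4.4 15.2 43.9 61.5 34.6  4.1]
 [30.5 40.5 45.7 39.3 25.9 13.   5. ]
 [ 9.4 15.7 17.1 10.4  5.5  6.5  3.8]
 [ 0.7  1.   2.   3.8  4.8  4.6  2.2]] 
 [[ 28.7  39.6  42.1  25.1   3.7   3.1]
 [ 62.1  62.9  81.6  62.6   1.8   1.8]
 [ 81.5  76.1  99.6 103.2  61.3   1.3]
 [ 89.8 102.1 101.6 149.8 128.    2.5]
 [ 93.6  82.2  77.5 153.3 146.7  31.5]
 [ 63.6  57.8 107.6 160.2 130.4  16.6]
 [ 73.9 117.7 142.3 142.9 103.7  29.7]]
lift2
[[ 1.3  1.5  1.6  1.4 38.5 40.6  5. ]
 [11.1  2.5 15.  43.7 55.7 29.1  5.1]
 [ 3.5  0.7  9.6 26.8 25.5 10.8  3.4]
 [ 0.1  0.1  1.6  6.3  7.6  3.9  1.8]
 [ 0.1  0.1  0.1  0.9  1.5  0.9  2.6]] 
 [[ 29.4  39.6  92.6 105.4  62.7   3.2]
 [ 62.1  62.5  94.7 137.5 115.6  35.4]
 [ 81.7  76.4  99.6 156.4 145.2  65.9]
 [ 91.4 101.7  99.9 152.8 141.6  47.2]
 [ 66.1  95.2 147.4 163.6 120.8  45.8]
 [ 47.1 108.5 150.2 127.7  89.7  67.8]
 [ 44.4  68.8  81.5  67.6 108.6 101.2]]
lift3
[[ 1.2  1.4  1.5  1.3 38.5 40.4  5.8]
 [22.1  4.5 15.3 43.5 55.3 28.4  4.1]
 [12.  21.4 39.  33.8 20.1 11.6  3.7]
 [ 1.7  6.5 12.4 10.3  6.6  4.3  2.1]
 [ 0.1  0.1  0.5  1.5  2.   1.   2.6]] 
 [[ 29.4  39.2  93.1 105.8  62.3   2.3]
 [ 61.7  62.9  94.4 148.  123.5   1.5]
 [ 81.3  76.2  99.5 164.9 152.8  62.2]
 [ 89.8 101.3  99.4 140.9 128.7  47. ]
 [ 90.3  77.8 133.7 168.3 123.2  22.4]
 [ 93.9 136.3 155.6 132.2  94.   63.9]
 [ 58.4  87.6  90.2  68.  107.7 100.4]]
[ 0.6 -0.   0.2] 13.904402548578219 [-10.1  -0.7   2. ]
```

View pics/c8.png

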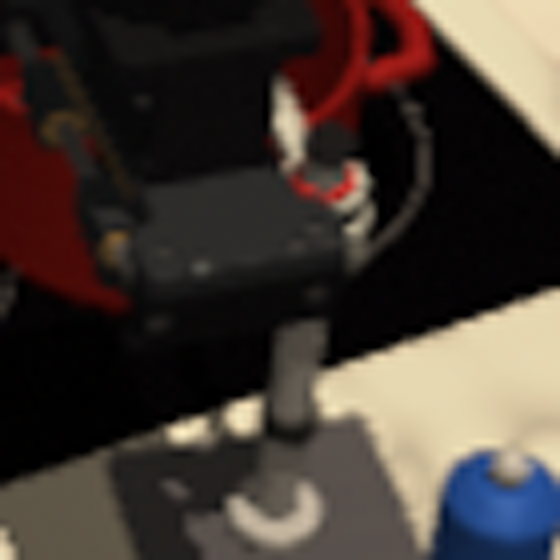

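The ring is visible with the rim right at its lower edge, within about 1 mm. I'll keep squeezing to reach the lever's stop.

>>> move_arm(
  commands=[
    {"rx": 0, "ry": 0, "rz": 0, "x": 0, "y": 0, "z": 0, "claw": 0.345},
    {"rx": 0, "ry": 0, "rz": 0, "x": 0, "y": 0, "z": 0, "claw": 0.355},
    {"rx": 0, "ry": 0, "rz": 0, "x": 0, "y": 0, "z": 0, "claw": 0.355},
  ],
)

```text
clock: 20.95
tool_pos: [0.5752, -0.0375, 0.1888]
ee_rot: [-0.279, -3.124, 0.001]
ft_force: [-9.4, -0.3, -3.9]
finger_gap: 0.323
grasp_force: 22.5
```

>>> move_arm(
  commands=[
    {"rx": 0, "ry": 0, "rz": 0, "x": 0, "y": 0, "z": 0, "claw": 0.358},
    {"rx": 0, "ry": 0, "rz": 0, "x": 0, "y": 0, "z": 0, "claw": 0.358},
    {"rx": 0, "ry": 0, "rz": 0, "x": 0, "y": 0, "z": 0, "claw": 0.358},
  ],
)

```text
clock: 21.32
tool_pos: [0.5751, -0.0375, 0.1887]
ee_rot: [-0.279, -3.124, 0.001]
ft_force: [-8.2, -0.8, -3.1]
finger_gap: 0.329
grasp_force: 24.1
```

```bash
python3 - <<'E'
from h import *
S=[cam("side") for _ in range(4)]; a=np.mean([x["img"] for x in S],0)
np.set_printoptions(linewidth=160,precision=1,suppress=True)
L=lambda a:(a.astype(float)/255)**2.2*100
print((L(a)[...,0]-L(a)[...,1])[187:192,374:381])
o=sensors.get_obs();print(o["tool_pos"][2]*1000,o["grasp_force"],o["ft_force"],o["finger_gap"])
E
```

```text
[[ 1.3  1.4  1.5  1.3 38.3 40.4  4.5]
 [21.8  4.5 15.3 43.4 61.4 35.   5.2]
 [13.4 21.4 38.8 39.1 27.6 13.8  3.8]
 [ 2.1  6.6 14.5 15.7  9.9  4.3  1.9]
 [ 0.2  0.1  1.5  3.1  2.7  1.3  2.7]]
188.7642063973884 24.078666843124665 [-9.1 -0.6 -4.3] 0.3254284557780483
```

The ring is now just fully uncovered, so the rim is level with it. The lever is held on its stop at 24 N. Handing in.

```bash
python3 -c "
from cell import hand_in
print(hand_in())"
```

```text
the job is handed in; nothing more can be done
None
```

The job is handed in at about 21 s of the 50 s allowed: the mill stands upright in the tray beside the salt, the carriage top is level with the red ring's lower edge to about 1 mm by camera estimate, and the clamp is still gripped at 24 N with the lever judged shut from the force and finger opening.

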